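# Hang the paint scraper between the pots

### The job

Take the paint scraper out of its wooden block and hang it in the bay in the middle of the bench rack, between the hanging pot and the hanging tin: lower it so that its hook goes over the beam, feel along the sprung saddle for the notch, and seat the hook fully in the notch, hanging upright. Work gently: do not ram the saddle down to its stop or jam the hook hard on the beam, do not let the scraper drop, and leave the pot and the tin hanging where they are.

Things in the scene. Friction and masses are not known exactly. Their poses are not given: they have to be found in the camera images.
- handle (a point): Centre of the dark wooden handle (26 x 24 x 77 mm in x, y, z) of a paint scraper, 0.2 kg, 165 mm tall, standing in a slotted block, handle up, leaning up to 3 degrees. Axes are the scraper's: z up along the handle, -x the side its steel hook points to. The steel blade below is 44 mm wide (y), 5 mm thick, its bottom edge 125 mm below this point.
- hook (a point): Middle of the underside of the scraper's hook arm, 50 mm below and 18 mm to -x of the handle centre; scraper's axes. The arm is 14 mm wide (y), 8 mm thick. From this point the neck's back face is 14 mm to +x, the inner face of the downturned tip 14 mm to -x (opening 28 mm). The tip is 8 mm thick and hangs 14 mm below the arm's underside.
- block: Heavy fixed wooden block 90 x 110 x 55 mm (x, y, z), origin at the centre of its underside. A slot 7 mm (x) by 47 mm (y), 40 mm deep, in the middle of its top holds the scraper's blade; draw it straight up by 40 mm to clear.
- bay (a point): Middle of the rack's bay, at the height of the beam's top, 150 mm above the bench. y runs along the beam, x across it: pot and tin hang on its +x side, and so must the scraper, hook pointing to -x over the beam. The beam is 20 mm thick (x), 60 mm high, 246 mm long between posts. The bay is cut out from -38 to +38 mm (y) and holds a sprung wooden saddle with a notch.
- saddle (a joint): Downward travel (m) of the saddle, 20 x 52 mm (x, y): 0 at rest, top level with the beam; stop at 0.012, rammed beyond 0.010. Gives from about 4 N, plus 1.2 N per mm; carries the scraper unsunk; fixed sideways. Notch in its middle: 17.4 mm wide, 10 mm deep. The notch's centre is unmeasured, 3 to 7 mm to +y or -y of the bay's middle: slide on the top under light load until the arm sinks in.
- pot_center (a point): Centre, half-way up, of a round steel pot 57 mm across, 70 mm tall, hung loosely by a strap hook over the beam to one side of the bay, about 63 mm along the beam from its middle. Strap top 6 mm above the beam.
- tin_center (a point): Centre, half-way up, of a square tin 52 x 57 x 70 mm (x, y, z), hung in the same way on the other side of the bay (pot and tin may be either way round). The gap between pot and tin is about 69 mm.
Not all that is in view belongs to the job. Leave any pink or yellow look-alike of the part that bears tin_center alone.

How it is judged (in metres and radians):
On the way, in this order (a step that is already met when the one before it is completed fails the run):
1. the scraper is drawn clear of its block (z of hook in the frame of block above 0.135 m), for 0.1 s.
2. the hook is down over the beam in the bay, its tip behind the beam (x of hook in the frame of bay between -0.006 and 0.006 m and y of hook in the frame of bay between -0.014 and 0.014 m and z of hook in the frame of bay below 0.006 m), for 0.2 s.
At the end, for the whole second after the job is handed in: Scraper at rest in the bay, hook over the beam and in the notch (hook underside at least 7.5 mm below beam top, within 6 mm across and 14 mm along the beam of the bay point), upright to 11 deg, square to 14 deg, saddle up to 3 mm; pot and tin within 7 deg of upright and 15 mm of their start (x of hook in the frame of bay between -0.006 and 0.006 m and y of hook in the frame of bay between -0.014 and 0.014 m and z of hook in the frame of bay between -0.014 and -0.0075 m and angle between handle's own z axis and vertical below 0.2 rad and angle between the x axis of handle and the x axis of bay, either way round below 0.25 rad and value of joint saddle below 0.003 m and linear speed of scraper below 0.02 m/s and angle between each of pot_center, tin_center's own z axis and vertical below 0.12 rad and distance of each of pot_center, tin_center from where it was at the start of the episode below 0.015 m); the robot touches nothing.
It fails at once if the saddle is rammed down towards its stop (over 10 mm of its 12 mm travel) (value of joint saddle above 0.01 m).
It fails at once if the scraper is jammed on the fixed rack with more than 20 N (contact force between scraper and rack above 20 N).
It fails at once if the pot is pushed out of place by more than 20 mm (distance of pot_center from where it was at the start of the episode above 0.02 m).
It fails at once if the tin is pushed out of place by more than 20 mm (distance of tin_center from where it was at the start of the episode above 0.02 m).
It fails at once if the scraper drops free (faster than 0.3 m/s while not held, a fall of about 5 mm) (linear speed of scraper above 0.3 m/s and contact force between scraper and the fingers below 0.05 N).
It also fails if it takes over 48 s, if anything falls off the work surface, if the arm or the gripper's body presses on something with over 40 N, if the wrist force passes 120 N, or if a joint passes its speed limit or range.

### The arm

A 6-joint arm with a two-finger parallel gripper is mounted at the origin on the work surface. World frame = base frame: x ahead of the robot, y to its left, z up, the work surface at z = 0. Lengths are in m, angles in degrees, forces in N, time in s.
With the tool pointing down it reaches from about 0.4 to 0.825 m from the base axis. Payload 7 kg.
Tool frame: the origin (TCP) lies midway between the tips of the shut fingers; the grasp point (between the pads) lies r.tcp_to_grasp behind it (r.tcp_to_grasp is the distance from the TCP to the grasp point, in m); x points along the fingers, y is the direction in which the jaws open and shut, and the axes are right-handed (so a half turn about x gives the same grasp; the last joint's range is limited). The gripper opens to 88 mm and grips with 3 to 60 N. Pads are 19 mm wide; open, the fingers measure 130 mm over their backs; the gripper's body (78 mm by 193 mm) begins 47 mm behind the grasp point.
Start: joints at [16.507, 20.546, 0.682, 0, -70.136, -16.507], TCP at [0.675, -0, 0.227] pointing down, gripper open.
Joint ranges: [-176.03, 176.03], [-82.01, 121.73], [-58.28, 71.71], [-173.87, 95.51], [-174.79, -0.11], [-173.66, 173.66]. Speed limits (degrees/s): [136.94, 136.94, 172.46, 180, 180, 180].

### API

Orientations are given as [roll, pitch, yaw] about the fixed x, y, z axes, in that order (R = Rz(yaw) Ry(pitch) Rx(roll)).
In Python, from plant import r gives the robot as it stands.
- The arm moves only by the tool carry_out, never from a script. Its argument "moves" is a list of rows, each a list of 7 numbers: the shift along the world's x, y, z in mm, then the turn, a rotation vector about the world's x, y, z in rad, then the opening in per cent of the stroke, from 0 (shut) to 100 (fully open). In form: [[x, y, z, wx, wy, wz, claw], ...]. A call has 1 to 5 rows; each row is the pose to reach, as a shift and turn from the pose commanded when the call began; what a row does not reach only later rows make up. A row lasts 1/10 s, in which the tool goes at most 50 mm and 8.59 degrees, less where a joint would pass 70% of its speed; a pose out of reach is approached as far as the arm can. A call with a gripper value outside its range is refused whole. The fingers move at their own pace and stop on an object; "squeeze" is the grip in N (left out, the last holds). Time passes only in rows, so rows that repeat a pose let the fingers close. It gives the time, the measured TCP pose, the force and the opening at its end, in the units of the state.
- r.get_state(): the state, without advancing time (a new reading comes with each control period).
- r.capture(name): name is "scene" or "side" or "wrist"; returns the picture (400x640x3 uint8, blue, green, red); there is no depth.
- r.camera_params(name): a dict with "K" (3x3 intrinsics, pixels), "rvec" (rotation vector, rad) and "tvec" (3), from world to camera coordinates, as OpenCV has them. Camera axes: x right, y down, z forward; pixel columns grow to the right and rows downward; lengths in m; the calibration is good to about 2 mm. A picture is of the moment at which its call begins: read the wrist's pose just before it. camera_params takes no time and is no camera call; for the wrist camera it gives the pose at the moment of the call.
- r.close_job(): hands the job in, once; it reports no verdict.
The state is a dict: "time_s": time; "joints": joint angles; "qd": joint speeds; "joint_torque": joint torques, N m; "tcp_pos": TCP position; "eef_rot": TCP orientation; "contact_force": force on the tool from outside, world axes, zero at the start; "moment": the same for the moment, N m; "gripper_width": finger opening in m.
Only numpy, scipy, OpenCV 4.12 (cv2) and the standard library are available. Lean on these libraries where they do the work, as an engineer would, in place of code of your own. Each camera call takes 0.05 s, during which the arm holds its last target. There are 200 camera calls.

## Working session

There is one attempt and no reset: what is moved stays moved. The work goes in short steps, Python scripts to look and compute and a tool call to move; the robot and the scene stay as the last step left them, time stands still between calls to the robot, and variables do not carry over. Pictures are saved under pics/ and viewed, about 8 in all and at most 12, crops included, and the job is handed in when it is done.

Besides the shell and the picture viewer there is one more tool, called after "Emit:" as a command line: name --pt "numbers of a row" for each row, then --argument value for the rest. carry_out: Moves the arm, as the interface text tells. Its arguments: {"type":"object","properties":{"moves":{"type":"array"},"squeeze":{"type":"number"}},"required":["moves"]}

```bash
mkdir -p pics; ls; python3 - <<'E'
from plant import r
import cv2,numpy as np
print(r.get_state(), r.tcp_to_grasp)
for n in("scene","side"):
    cv2.imwrite(f"pics/{n}0.png",r.capture(n)); p=r.camera_params(n)
    R=cv2.Rodrigues(np.array(p["rvec"],float))[0]; print(n,p["K"],R.round(3),(-R.T@np.array(p["tvec"]).ravel()).round(3))
E
```

```text
pics
{'time_s': 0.0, 'joints': array([ 1.65077481e+01,  2.05919127e+01,  6.32277346e-01, -2.08172241e-02,
       -7.01366726e+01, -1.65070496e+01]), 'qd': array([-0.07342255, -0.03770719,  0.03793472,  0.03342488,  0.01270055,
       -0.02674178]), 'joint_torque': array([-8.00930356e-04, -5.82726967e+01,  2.93058443e+01,  6.99745238e+00,
        6.93249181e-03, -2.06530804e-04]), 'tcp_pos': array([ 6.74489227e-01, -1.88383303e-05,  2.25603752e-01]), 'eef_rot': array([  95.02276142,   89.90172331, -174.98362971]), 'contact_force': array([-0.12382894,  0.28850963,  0.39911745]), 'moment': array([-0.04945573, -0.00119944, -0.01146608]), 'gripper_width': 0.08770015433548523} 0.0188
scene [[411.09041533   0.         326.78753463]
 [  0.         411.09041533 197.67021535]
 [  0.           0.           1.        ]] [[ 0.062  0.998 -0.024]
 [ 0.571 -0.055 -0.819]
 [-0.818  0.037 -0.573]] [ 1.199 -0.064  0.564]
side [[377.43501183   0.         321.32412588]
 [  0.         377.43501183 203.56025159]
 [  0.           0.           1.        ]] [[ 0.882 -0.471  0.01 ]
 [-0.247 -0.482 -0.841]
 [ 0.401  0.739 -0.542]] [ 0.264 -0.586  0.516]
```

View pics/scene0.png

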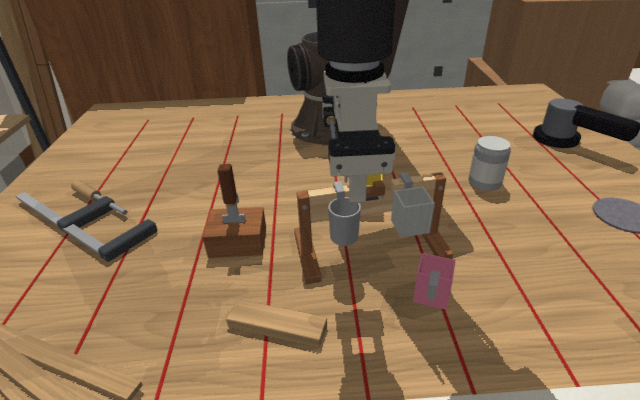

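View pics/side0.png

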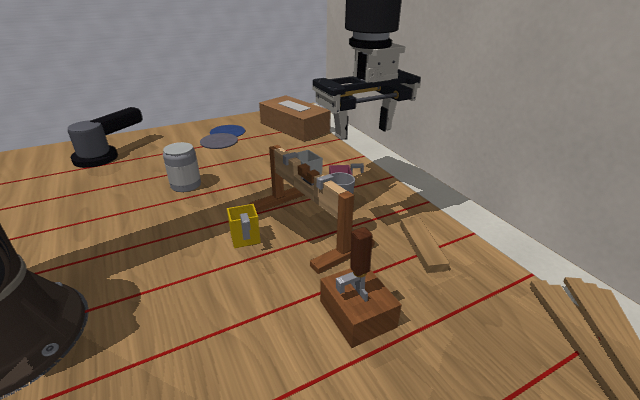

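The scene view shows the block and scraper at about (235,215), and the rack from (305,230) to (437,205). The pot is at (344,222) and the grey tin at (412,212). The pink look-alike at (434,281) and the yellow one at (372,180) are both to be left alone. I'll enlarge this to measure.

```bash
python3 - <<'E'
import cv2
a=cv2.imread("pics/scene0.png")[150:290,195:465]; b=cv2.imread("pics/side0.png")[135:350,255:410]
cv2.imwrite("pics/c1.png",cv2.resize(a,None,fx=2.95,fy=2.95,interpolation=cv2.INTER_CUBIC))
cv2.imwrite("pics/c2.png",cv2.resize(b,None,fx=2.75,fy=2.75,interpolation=cv2.INTER_CUBIC))
E
```

```text
(no output)
```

View pics/c1.png

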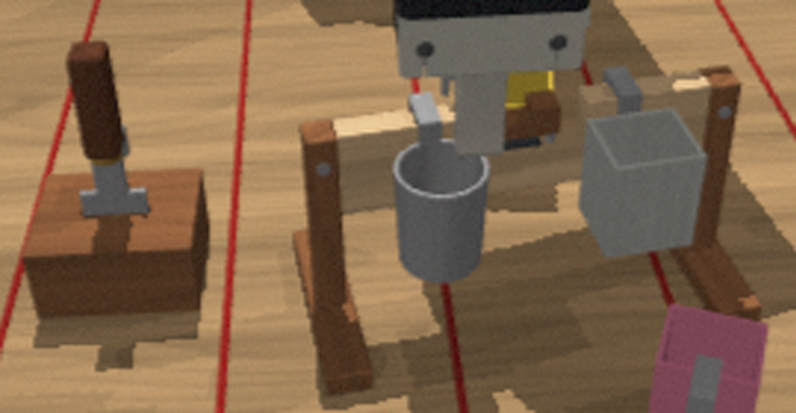

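View pics/c2.png

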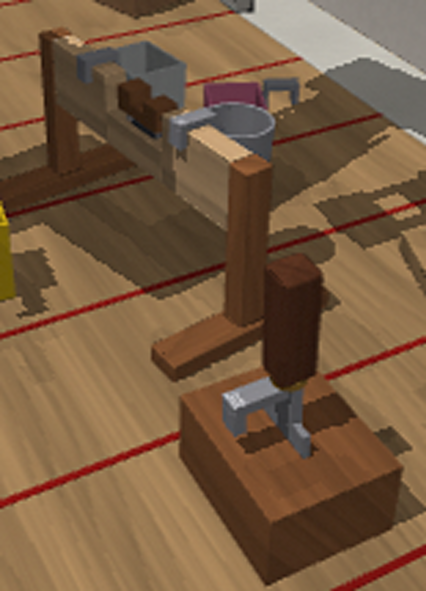

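```bash
cat > h.py <<'E'
import cv2,numpy as np
from plant import r
def cam(n):
    p=r.camera_params(n); R=cv2.Rodrigues(np.array(p["rvec"],float))[0]
    return np.array(p["K"]),R,np.array(p["tvec"],float).ravel()
def ray(c,uv):
    K,R,t=c; d=R.T@np.linalg.inv(K)@np.array([*uv,1.]); return -R.T@t,d/np.linalg.norm(d)
def atz(c,uv,z):
    o,d=ray(c,uv); return o+d*(z-o[2])/d[2]
def tri(cs,uvs):
    A=np.zeros((3,3));b=np.zeros(3)
    for c,uv in zip(cs,uvs):
        o,d=ray(c,uv);M=np.eye(3)-np.outer(d,d);A+=M;b+=M@o
    x=np.linalg.solve(A,b); return x,[np.linalg.norm((np.eye(3)-np.outer(ray(c,u)[1],ray(c,u)[1]))@(x-ray(c,u)[0])) for c,u in zip(cs,uvs)]
def proj(c,X):
    K,R,t=c; v=K@(R@np.array(X,float)+t); return v[:2]/v[2]
E
python3 - <<'E'
from h import *
np.set_printoptions(precision=4,suppress=True)
A=cam("scene");B=cam("side")
a=lambda x,y:(x/2.95+195-.3,y/2.95+150-.3)
b=lambda x,y:(x/2.75+255-.3,y/2.75+135-.3)
print("block scene");[print(atz(A,a(*p),.055)) for p in[(50,172),(203,170),(207,245),(27,256)]]
print("block side");[print(atz(B,b(*p),.055)) for p in[(181,397),(270,521),(402,467)]]
print("beam scene L b/f, R b/f");[print(atz(A,a(*p),.15)) for p in[(333,119),(335,137),(710,80),(710,90)]]
print("beam side near l/r ");[print(atz(B,b(*p),.15)) for p in[(232,163),(253,153),(68,38),(82,43)]]
print("handle top c",tri([A,B],[a(90,46),b(294,262)]))
print("handle bot c",tri([A,B],[a(105,158),b(291,378)]))
print("hook tip end bottom? side",[atz(B,b(*p),z) for p,z in[((230,430),.076),((222,401),.098),((240,404),.098)]])
print("blade/shoulder scene",[atz(A,a(*p),.065) for p in[(82,190),(148,190)]])
print("strap tops scene",[atz(A,a(*p),.156) for p in[(412,96),(435,95),(418,110),(441,110),(603,70),(632,68),(618,85),(640,85)]])
E
```

```text
block scene
[ 0.4873 -0.2752  0.055 ]
[ 0.4952 -0.1658  0.055 ]
[ 0.5793 -0.1578  0.055 ]
[ 0.5799 -0.2747  0.055 ]
block side
[ 0.4912 -0.1684  0.055 ]
[ 0.4895 -0.2755  0.055 ]
[ 0.5782 -0.2781  0.055 ]
beam scene L b/f, R b/f
[ 0.581  -0.0704  0.15  ]
[ 0.6004 -0.0696  0.15  ]
[0.5599 0.1692 0.15  ]
[0.5714 0.1659 0.15  ]
beam side near l/r 
[ 0.5799 -0.0731  0.15  ]
[ 0.5995 -0.0683  0.15  ]
[0.5592 0.1637 0.15  ]
[0.5657 0.1493 0.15  ]
handle top c (array([ 0.5309, -0.2202,  0.1812]), [np.float64(0.00027077539491358497), np.float64(0.00027077539491350425)])
handle bot c (array([ 0.5342, -0.2231,  0.0977]), [np.float64(0.0002894680606772411), np.float64(0.0002894680606772433)])
hook tip end bottom? side [array([ 0.4933, -0.2241,  0.076 ]), array([ 0.489 , -0.2209,  0.098 ]), array([ 0.4969, -0.2276,  0.098 ])]
blade/shoulder scene [array([ 0.5246, -0.2454,  0.065 ]), array([ 0.5288, -0.2   ,  0.065 ])]
strap tops scene [array([ 0.5691, -0.0209,  0.156 ]), array([ 0.5694, -0.0066,  0.156 ]), array([ 0.5851, -0.0184,  0.156 ]), array([ 0.5865, -0.0045,  0.156 ]), array([0.5508, 0.1022, 0.156 ]), array([0.5503, 0.1209, 0.156 ]), array([0.5692, 0.1078, 0.156 ]), array([0.5706, 0.1213, 0.156 ])]
```

The block's centre comes out at (0.535,-0.2215) and the handle's at about (0.532,-0.222,0.14). The beam's middle is near (0.577,0.049,0.15) with a yaw of about +6°. The sizes agree with the description. I'll move above the scraper now.

Emit:
carry_out --pt "-25 -40 5 0 0 0 100" --pt "-52 -80 5 0 0 0 100" --pt "-79 -120 5 0 0 0 100" --pt "-106 -160 5 0 0 0 100" --pt "-125 -190 5 0 0 0 100" --squeeze 40

```text
time_s: 0.6
tcp_pos: [0.5479, -0.1917, 0.2314]
eef_rot: [75.9, 90.0, 165.9]
contact_force: [1.9, -0.3, 0.7]
gripper_width: 0.0876
```

Emit:
carry_out --pt "-10 -18 0 0 0 0 100" --pt "-17 -32 0 0 0 0 100" --pt "-17 -32 0 0 0 0 100"

```text
time_s: 0.9
tcp_pos: [0.5322, -0.2233, 0.2314]
eef_rot: [85.2, 90.0, 175.1]
contact_force: [1.1, -0.4, 0.3]
gripper_width: 0.0876
```

```bash
python3 - <<'E'
from h import *
np.set_printoptions(precision=4,suppress=True)
from scipy.spatial.transform import Rotation as Q
s=r.get_state();print(s["time_s"],s["tcp_pos"],s["joints"]);print(Q.from_euler("xyz",s["eef_rot"],degrees=True).as_matrix())
W=cam("wrist");w=r.capture("wrist");S=r.capture("scene")
cv2.imwrite("pics/w1.png",w);cv2.imwrite("pics/s1.png",S)
for X in[(.532,-.222,.1785),(.535,-.2215,.055),(.577,.049,.15)]:print(proj(W,X),proj(cam("scene"),X))
print(W)
a=cv2.resize(S[150:260,285:465],None,fx=4.4,fy=4.4,interpolation=cv2.INTER_CUBIC)
cv2.imwrite("pics/s1c.png",a)
E
```

```text
0.9 [ 0.5322 -0.2233  0.2314] [ -3.3517  11.2133 -11.557   -0.0007 -67.2533   3.2515]
[[-0.0004 -1.      0.0018]
 [ 0.      0.0018  1.    ]
 [-1.      0.0004  0.    ]]
[322.8297 223.6329] [224.271  166.9981]
[319.4903 181.5007] [234.5316 220.5116]
[279.7283 458.055 ] [372.91   185.2798]
(array([[323.4202,   0.    , 321.74  ],
       [  0.    , 323.4202, 200.4772],
       [  0.    ,   0.    ,   1.    ]]), array([[-1.    ,  0.003 ,  0.0013],
       [ 0.0033,  0.9543,  0.2988],
       [-0.0003,  0.2988, -0.9543]]), array([0.5332, 0.173 , 0.4633]))
```

View pics/w1.png

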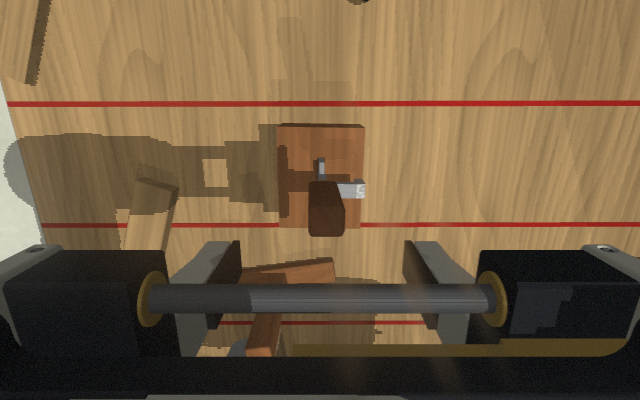

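View pics/s1c.png

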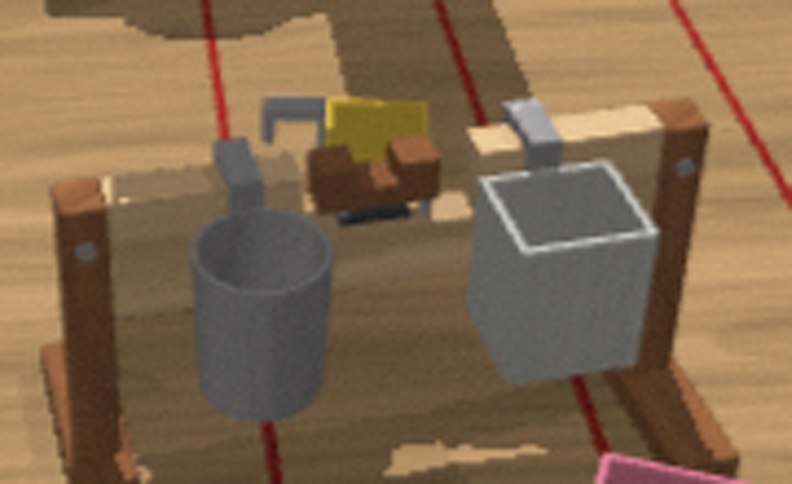

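The wrist view shows the handle's top at about (327,222), between the fingers. The hook at (355,190) points square to -x. In the scene crop the bay is clear, the saddle spans 307–440 and its notch is near 375 (to be felt). I'll go down and grip.

Emit:
carry_out --pt "-2 1 -35 0 0 0 100" --pt "-2 1 -70 0 0 0 100" --pt "-2 1 -95 0 0 0 100" --pt "-2 1 -106 0 0 0 100" --pt "-2 1 -106 0 0 0 30" --squeeze 15

```text
time_s: 1.5
tcp_pos: [0.5307, -0.2202, 0.1241]
eef_rot: [84.9, 89.8, 175.0]
contact_force: [-0.1, -0.4, 1.1]
gripper_width: 0.0839
```

Emit:
carry_out --pt "0 0 0 0 0 0 0" --pt "0 0 0 0 0 0 0" --pt "0 0 0 0 0 0 0" --pt "0 0 0 0 0 0 0" --pt "0 0 0 0 0 0 0"

```text
time_s: 2.0
tcp_pos: [0.5312, -0.2211, 0.1261]
eef_rot: [-96.5, 89.9, -6.5]
contact_force: [-0.3, -0.3, -1.2]
gripper_width: 0.0452
```

Emit:
carry_out --pt "0 0 0 0 0 0 0" --pt "0 0 0 0 0 0 0" --squeeze 50

```text
time_s: 2.2
tcp_pos: [0.531, -0.2211, 0.1257]
eef_rot: [-103.8, 90.0, -13.8]
contact_force: [-0.5, 0.7, -0.4]
gripper_width: 0.029
```

Emit:
carry_out --pt "0 0 0 0 0 0 0" --pt "0 0 0 0 0 0 0" --pt "0 0 0 0 0 0 0" --squeeze 50

```text
time_s: 2.5
tcp_pos: [0.5325, -0.221, 0.1259]
eef_rot: [-95.6, 89.8, -5.6]
contact_force: [4.3, -1.0, -2.8]
gripper_width: 0.0256
```

```bash
python3 - <<'E'
from h import *
np.set_printoptions(precision=4,suppress=True)
s=r.get_state();print(s["time_s"],s["tcp_pos"],s["contact_force"],s["moment"],s["gripper_width"])
A=cam("scene")
a=lambda x,y:(x/4.4+285-.4,y/4.4+150-.4)
for n,ps,z in[("tinstrap",[(503,103),(533,98),(560,138),(528,140)],.156),("potstrap",[(215,143),(247,140),(262,182),(232,187)],.156),("beam",[(470,130),(470,152),(655,108),(663,126),(105,180)],.15),("saddle",[(310,150),(320,178),(350,148),(390,140),(432,137),(440,163)],.15)]:
    X=np.array([atz(A,a(*p),z) for p in ps]);print(n);print(X[:,:2],X.mean(0)[:2])
S=r.capture("side"); cv2.imwrite("pics/sd1.png",S)
c=[proj(cam("side"),X) for X in[(.577,.049,.15)]];print(c)
u,v=c[0].astype(int)
cv2.imwrite("pics/sd1c.png",cv2.resize(S[v-35:v+35,u-50:u+50],None,fx=8,fy=8,interpolation=cv2.INTER_CUBIC));print(u,v)
E
```

```text
2.5 [ 0.5325 -0.221   0.1259] [ 4.2541 -1.0366 -2.791 ] [-0.1947 -2.4588 -0.0732] 0.025625641001204534
tinstrap
[[0.5493 0.1022]
 [0.5466 0.1157]
 [0.5788 0.1198]
 [0.579  0.1064]] [0.5634 0.111 ]
potstrap
[[ 0.5685 -0.0225]
 [ 0.5675 -0.009 ]
 [ 0.5992 -0.0058]
 [ 0.6015 -0.0181]] [ 0.5842 -0.0139]
beam
[[ 0.5598  0.0864]
 [ 0.5766  0.0831]
 [ 0.5503  0.1682]
 [ 0.5647  0.1676]
 [ 0.5826 -0.0688]] [0.5668 0.0873]
saddle
[[0.5685 0.0173]
 [0.5897 0.0189]
 [0.5686 0.0341]
 [0.5642 0.0516]
 [0.5636 0.0695]
 [0.5835 0.0693]] [0.573  0.0434]
[array([308.4933, 167.3634])]
308 167
```

View pics/sd1c.png

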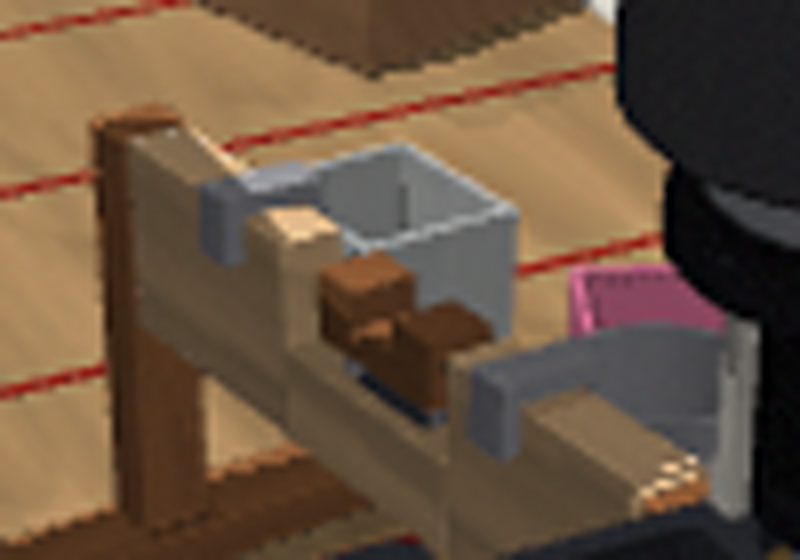

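The grip is firm, with the opening at 25.6 mm for the 26 mm handle. I'll draw it straight up.

Emit:
carry_out --pt "0 0 8 0 0 0 0" --pt "0 0 20 0 0 0 0" --pt "0 0 35 0 0 0 0" --pt "0 0 50 0 0 0 0" --pt "0 0 70 0 0 0 0"

```text
time_s: 3.05
tcp_pos: [0.5293, -0.2207, 0.1949]
eef_rot: [78.8, 89.8, 168.7]
contact_force: [0.1, 0.4, -1.6]
gripper_width: 0.0257
```

Emit:
carry_out --pt "0 0 30 0 0 0 0" --pt "0 0 60 0 0 0 0" --pt "0 0 90 0 0 0.05 0" --pt "0 0 100 0 0 0.11 0" --pt "0 0 100 0 0 0.11 0"

```text
time_s: 3.55
tcp_pos: [0.5308, -0.2211, 0.2969]
eef_rot: [-102.8, 89.9, -6.5]
contact_force: [1.3, -0.2, -2.2]
gripper_width: 0.0257
```

Emit:
carry_out --pt "13 38 0 0 0 0 0" --pt "27 78 0 0 0 0 0" --pt "41 118 0 0 0 0 0" --pt "55 158 0 0 0 0 0" --pt "63 181 0 0 0 0 0"

```text
time_s: 4.05
tcp_pos: [0.5934, -0.0375, 0.2934]
eef_rot: [84.7, 89.8, -179.0]
contact_force: [-0.3, -0.1, -1.6]
gripper_width: 0.0254
```

Emit:
carry_out --pt "0 0 0 0 0 0 0" --pt "0 0 0 0 0 0 0"

```text
time_s: 4.25
tcp_pos: [0.593, -0.0395, 0.2937]
eef_rot: [91.8, 89.8, -171.9]
contact_force: [-0.3, 0.0, -1.2]
gripper_width: 0.026
```

```bash
python3 - <<'E'
from h import *
np.set_printoptions(precision=5,suppress=True)
s=r.get_state();print(s["time_s"],s["tcp_pos"],s["contact_force"],s["moment"])
W=cam("wrist");w=r.capture("wrist");np.savez("w2.npz",K=W[0],R=W[1],t=W[2])
S=r.capture("scene");cv2.imwrite("pics/s2.png",S);cv2.imwrite("pics/w2.png",w);cv2.imwrite("pics/sd2.png",r.capture("side"))
for X in[(.577,.049,.15),(.59,-.07,.15),(.565,.168,.15),tuple(s["tcp_pos"]-[.018,.002,.036])]:print(proj(W,X),proj(cam("scene"),X),proj(cam("side"),X))
cv2.imwrite("pics/w2c.png",cv2.resize(w[0:330,170:470],None,fx=1.8,fy=1.8,interpolation=cv2.INTER_CUBIC))
E
```

```text
4.25 [ 0.59302 -0.03953  0.2937 ] [-0.30395  0.02017 -1.23816] [-0.0651   0.04069 -0.0309 ]
[327.67976 270.57328] [372.91    185.27979] [308.49331 167.36337]
[328.35733 157.18588] [307.90487 192.83849] [342.8678  191.93112]
[326.27505 362.27699] [435.51136 178.30416] [281.01626 147.35936]
[350.27534 231.38883] [321.48421 133.637  ] [329.83014 134.2391 ]
```

View pics/w2c.png

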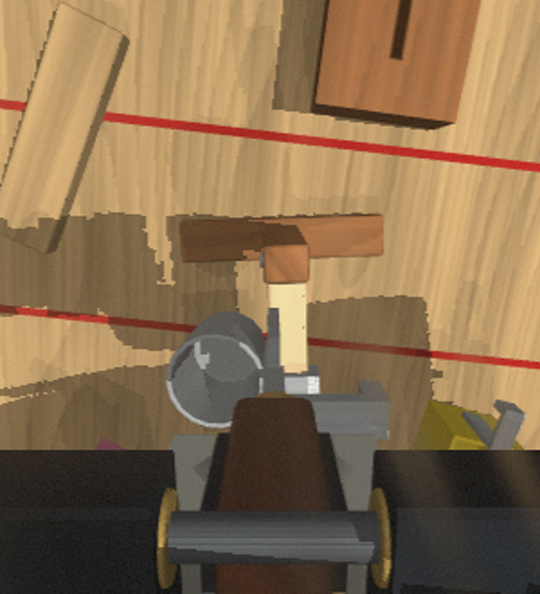

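Emit:
carry_out --pt "0 30 -5 0 0 0 0" --pt "0 60 -10 0 0 0 0" --pt "0 80 -14 0 0 0 0" --pt "1 90 -14 0 0 0 0" --pt "1 90 -14 0 0 0 0"

```text
time_s: 4.9
tcp_pos: [0.5949, 0.0502, 0.2815]
eef_rot: [117.8, 90.0, -145.8]
contact_force: [-0.1, -0.2, -2.1]
gripper_width: 0.0259
```

```bash
python3 - <<'E'
from h import *
np.set_printoptions(precision=4,suppress=True)
z=np.load("w2.npz");W=(z["K"],z["R"],z["t"])
for p in[(305,290),(307,365),(269,290)]:print(atz(W,(170+p[0]/1.8,p[1]/1.8),.15))
s=r.get_state();t=s["tcp_pos"];print(s["time_s"],t,s["contact_force"])
S=r.capture("scene");D=r.capture("side")
h=t-[.018,.002,.036]
for X in[(.577,.049,.15),tuple(h),(.594,.051,t[2]-.036-.075)]:print(proj(cam("scene"),X),proj(cam("side"),X))
cv2.imwrite("pics/s3.png",S);cv2.imwrite("pics/d3.png",D)
f=lambda I,x,y:cv2.resize(I[y:y+110,x:x+76],None,fx=5.2,fy=5.2,interpolation=cv2.INTER_CUBIC)
cv2.imwrite("pics/m3.png",np.hstack([f(S,335,105),f(D,270,90)]))
E
```

```text
[ 0.5792 -0.0674  0.15  ]
[ 0.573  -0.0266  0.15  ]
[ 0.5979 -0.0654  0.15  ]
4.9 [0.5949 0.0502 0.2815] [-0.0555 -0.2139 -2.0504]
[372.91   185.2798] [308.4933 167.3634]
[374.6985 138.0778] [308.2642 124.0803]
[375.9885 180.7612] [315.2676 156.5273]
```

View pics/m3.png

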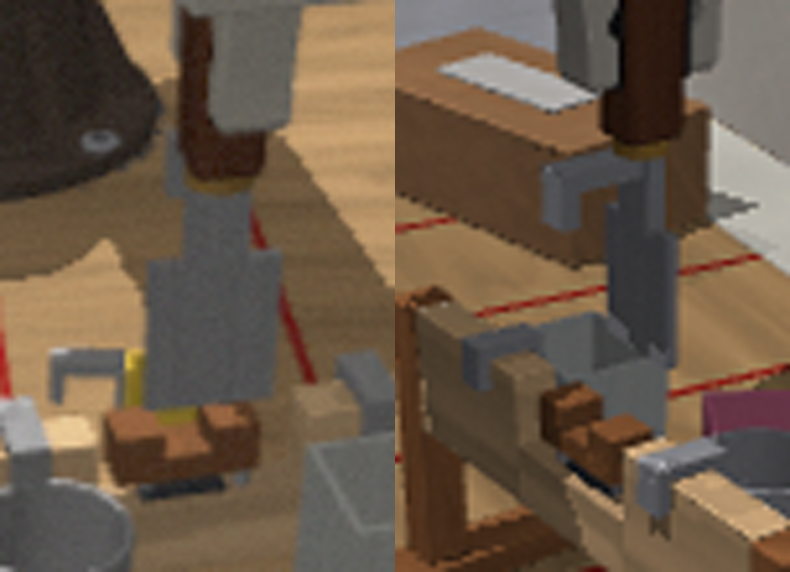

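```bash
python3 - <<'E'
from h import *
np.set_printoptions(precision=4,suppress=True)
A=cam("scene");B=cam("side")
a=lambda x,y:(335+x/5.2-.4,105+y/5.2-.4)
b=lambda x,y:(270+(x-395)/5.2-.4,90+y/5.2-.4)
print("blade bot",tri([A,B],[a(212,400),b(642,355)]))
print("blade botL,R",tri([A,B],[a(148,404),b(612,345)]),tri([A,B],[a(275,398),b(672,364)]))
print("shoulder -y / +y",tri([A,B],[a(150,262),b(665,228)])[0])
print("handle bottom",tri([A,B],[a(220,187),b(640,150)]))
for n,p in dict(tipouter_top=(543,172),tip_bot_l=(545,222),tip_bot_r=(577,228),tip_top_r=(580,190)).items():print(n,atz(B,b(*p),.2455 if "top" not in n else .2535))
print("side saddle z.15",[atz(B,b(*p),.15)[:2] for p in[(543,390),(590,428),(653,430),(610,405)]])
print("cut ends back edge",[atz(B,b(*p),.15)[:2] for p in[(497,360),(624,448),(553,352)]])
print("scene saddle",[atz(A,a(*p),.15)[:2] for p in[(110,408),(153,408),(200,403),(250,402),(107,440),(258,432)]])
E
```

```text
blade bot (array([0.5963, 0.0488, 0.1691]), [np.float64(0.0013970789582781488), np.float64(0.0013970789582781543)])
blade botL,R (array([0.5836, 0.035 , 0.1719]), [np.float64(0.01020709956375408), np.float64(0.010207099563754039)]) (array([0.6096, 0.0616, 0.1667]), [np.float64(0.012522807911601609), np.float64(0.012522807911601659)])
shoulder -y / +y [0.5973 0.0279 0.2276]
handle bottom (array([0.5968, 0.049 , 0.2522]), [np.float64(0.0013381497017313257), np.float64(0.0013381497017314367)])
tipouter_top [0.5535 0.0447 0.2535]
tip_bot_l [0.5419 0.0187 0.2455]
tip_bot_r [0.5497 0.0086 0.2455]
tip_top_r [0.5578 0.0225 0.2535]
side saddle z.15 [array([0.5629, 0.0705]), array([0.5654, 0.0322]), array([0.5868, 0.0194]), array([0.5813, 0.0462])]
cut ends back edge [array([0.5574, 0.1043]), array([0.5699, 0.0114]), array([0.5817, 0.1006])]
scene saddle [array([0.5665, 0.0188]), array([0.568 , 0.0339]), array([0.5664, 0.0509]), array([0.5675, 0.0686]), array([0.5867, 0.0153]), array([0.5868, 0.068 ])]
```

Emit:
carry_out --pt "-2 0 -10 0 0 0 0" --pt "-2 0 -25 0 0 0 0" --pt "-2 0 -40 0 0 0 0" --pt "-2 0 -55 0 0 0 0" --pt "-2 0 -68 0 0 0 0"

```text
time_s: 5.5
tcp_pos: [0.5924, 0.049, 0.2122]
eef_rot: [95.5, 90.0, -168.2]
contact_force: [1.0, -0.6, -0.9]
gripper_width: 0.0258
```

Emit:
carry_out --pt "0 0 0 0 0 0 0" --pt "0 0 0 0 0 0 0"

```text
time_s: 5.7
tcp_pos: [0.593, 0.0495, 0.2136]
eef_rot: [149.1, 90.0, -114.6]
contact_force: [0.6, -0.1, -0.5]
gripper_width: 0.0259
```

```bash
python3 - <<'E'
from h import *
np.set_printoptions(precision=4,suppress=True)
s=r.get_state();print(s["time_s"],s["tcp_pos"],s["contact_force"],s["moment"])
S=r.capture("scene");D=r.capture("side")
cv2.imwrite("pics/s4.png",S);cv2.imwrite("pics/d4.png",D)
f=lambda I,x,y:cv2.resize(I[y:y+110,x:x+76],None,fx=5.2,fy=5.2,interpolation=cv2.INTER_CUBIC)
cv2.imwrite("pics/m4.png",np.hstack([f(S,335,130),f(D,270,110)]))
E
```

```text
5.7 [0.593  0.0495 0.2136] [ 0.5799 -0.0757 -0.5458] [-0.0059 -0.0807  0.0172]
```

View pics/m4.png

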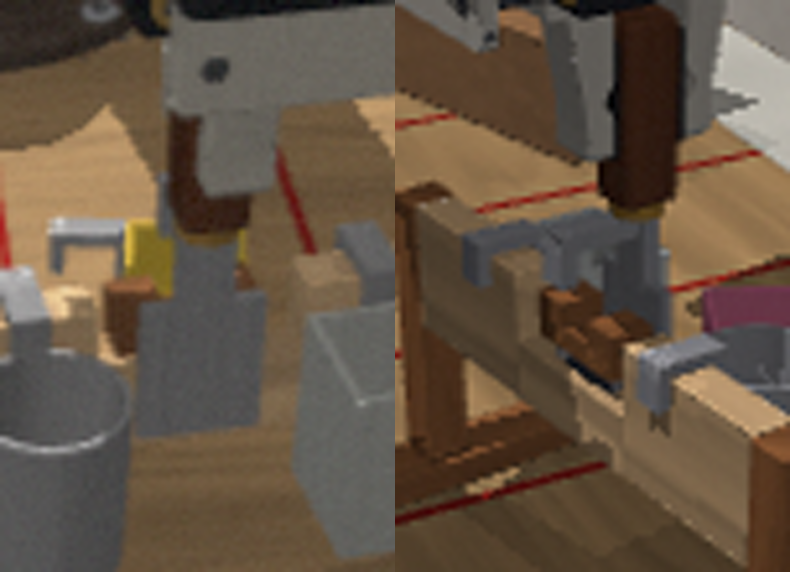

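The blade (137–265) is between the pot and the tin, and the hook tip is above and behind the saddle. I'll lower it slowly and watch the force.

Emit:
carry_out --pt "0 0 -4 0 0 0 0" --pt "0 0 -7 0 0 0 0" --pt "0 0 -10 0 0 0 0" --pt "0 0 -12 0 0 0 0" --pt "0 0 -13 0 0 0 0"

```text
time_s: 6.3
tcp_pos: [0.5929, 0.05, 0.2002]
eef_rot: [101.4, 90.0, -162.3]
contact_force: [-0.1, -0.4, -2.1]
gripper_width: 0.026
```

Emit:
carry_out --pt "0 0 -1 0 0 0 0" --pt "0 0 -2 0 0 0 0" --pt "0 0 -3 0 0 0 0" --pt "0 0 -4 0 0 0 0" --pt "0 0 -4 0 0 0 0"

```text
time_s: 6.8
tcp_pos: [0.5929, 0.05, 0.1964]
eef_rot: [90.1, 90.0, -173.6]
contact_force: [0.3, -0.3, -2.3]
gripper_width: 0.0258
```

Emit:
carry_out --pt "0 0 -1 0 0 0 0" --pt "0 0 -2 0 0 0 0" --pt "0 0 -3 0 0 0 0" --pt "0 0 -4 0 0 0 0" --pt "0 0 -4 0 0 0 0"

```text
time_s: 7.3
tcp_pos: [0.5929, 0.05, 0.1924]
eef_rot: [94.4, 90.0, -169.3]
contact_force: [-0.8, -0.4, -1.7]
gripper_width: 0.0258
```

Emit:
carry_out --pt "0 0 -1 0 0 0 0" --pt "0 0 -2 0 0 0 0" --pt "0 0 -3 0 0 0 0" --pt "0 0 -3 0 0 0 0"

```text
time_s: 7.7
tcp_pos: [0.5929, 0.0499, 0.1893]
eef_rot: [96.7, 90.0, -167.0]
contact_force: [0.0, -0.1, -1.5]
gripper_width: 0.0259
```

Emit:
carry_out --pt "0 0 -1 0 0 0 0" --pt "0 0 -1.5 0 0 0 0" --pt "0 0 -1.5 0 0 0 0"

```text
time_s: 8.0
tcp_pos: [0.5929, 0.05, 0.188]
eef_rot: [89.5, 90.0, -174.2]
contact_force: [-1.0, -0.6, -1.8]
gripper_width: 0.0259
```

Emit:
carry_out --pt "0 0 -1 0 0 0 0" --pt "0 0 -1 0 0 0 0"

```text
time_s: 8.2
tcp_pos: [0.5929, 0.05, 0.1869]
eef_rot: [89.5, 90.0, -174.2]
contact_force: [0.6, 0.5, -1.2]
gripper_width: 0.0259
```

Emit:
carry_out --pt "0 0 -1 0 0 0 0" --pt "0 0 -1 0 0 0 0"

```text
time_s: 8.4
tcp_pos: [0.5929, 0.05, 0.1859]
eef_rot: [95.7, 90.0, -168.0]
contact_force: [-0.5, -0.2, -2.1]
gripper_width: 0.0258
```

Emit:
carry_out --pt "0 0 -1 0 0 0 0" --pt "0 0 -1 0 0 0 0"

```text
time_s: 8.6
tcp_pos: [0.5931, 0.05, 0.1855]
eef_rot: [-103.7, 90.0, -7.4]
contact_force: [-0.9, -0.4, 2.4]
gripper_width: 0.0258
```

Emit:
carry_out --pt "0 0 -1 0 0 0 0" --pt "0 0 -1 0 0 0 0"

```text
time_s: 8.8
tcp_pos: [0.5931, 0.05, 0.1844]
eef_rot: [-98.4, 90.0, -2.1]
contact_force: [-1.8, -0.4, 3.8]
gripper_width: 0.0257
```

Contact on the saddle came at TCP z ≈ 0.1855, with about 5 N of load. I'll slide along the beam to -y.

Emit:
carry_out --pt "0 -0.5 0 0 0 0 0" --pt "0.1 -1 0 0 0 0 0" --pt "0.2 -1.5 0 0 0 0 0" --pt "0.2 -2 0 0 0 0 0" --pt "0.2 -2 0 0 0 0 0"

```text
time_s: 9.3
tcp_pos: [0.593, 0.0478, 0.1836]
eef_rot: [105.3, 90.0, -158.4]
contact_force: [1.0, 0.5, -2.2]
gripper_width: 0.0258
```

Emit:
carry_out --pt "0 -0.5 0 0 0 0 0" --pt "0.1 -1 0 0 0 0 0" --pt "0.1 -1 0 0 0 0 0"

```text
time_s: 9.6
tcp_pos: [0.5933, 0.0469, 0.184]
eef_rot: [149.7, 90.0, -114.0]
contact_force: [-0.1, -0.9, -2.3]
gripper_width: 0.0258
```

Emit:
carry_out --pt "0 -0.5 0 0 0 0 0" --pt "0.1 -1 0 0 0 0 0" --pt "0.1 -1 0 0 0 0 0"

```text
time_s: 9.9
tcp_pos: [0.5934, 0.0462, 0.1841]
eef_rot: [-15.2, 90.0, 81.1]
contact_force: [-0.2, 1.9, -1.2]
gripper_width: 0.0259
```

The load vanished by y = 0.048, and a wall was felt at y ≈ 0.046, so the arm has found the notch. Its centre is near TCP y ≈ 0.048. I'll centre it and lower.

Emit:
carry_out --pt "-0.1 0.8 0 0 0 0 0" --pt "-0.2 1.6 0 0 0 0 0" --pt "-0.2 1.6 -1 0 0 0 0" --pt "-0.2 1.6 -2 0 0 0 0" --pt "-0.2 1.6 -2 0 0 0 0"

```text
time_s: 10.4
tcp_pos: [0.5931, 0.0475, 0.1818]
eef_rot: [102.9, 90.0, -160.8]
contact_force: [-0.9, 0.6, -1.6]
gripper_width: 0.0257
```

Emit:
carry_out --pt "0 0 -1 0 0 0 0" --pt "0 0 -2 0 0 0 0" --pt "0 0 -2 0 0 0 0"

```text
time_s: 10.7
tcp_pos: [0.5931, 0.0475, 0.1799]
eef_rot: [101.2, 90.0, -162.5]
contact_force: [-0.8, 0.1, -1.8]
gripper_width: 0.0256
```

Emit:
carry_out --pt "0 0 -1 0 0 0 0" --pt "0 0 -2 0 0 0 0" --pt "0 0 -2 0 0 0 0"

```text
time_s: 11.0
tcp_pos: [0.5931, 0.0476, 0.1779]
eef_rot: [93.2, 90.0, -170.5]
contact_force: [0.5, 0.0, -2.0]
gripper_width: 0.0257
```

Emit:
carry_out --pt "0 0 -0.7 0 0 0 0" --pt "0 0 -1.5 0 0 0 0" --pt "0 0 -1.5 0 0 0 0"

```text
time_s: 11.3
tcp_pos: [0.5931, 0.0476, 0.1764]
eef_rot: [98.7, 90.0, -165.0]
contact_force: [-0.4, -1.2, -1.5]
gripper_width: 0.0256
```

Emit:
carry_out --pt "0 0 -0.7 0 0 0 0" --pt "0 0 -0.7 0 0 0 0"

```text
time_s: 11.5
tcp_pos: [0.5932, 0.0476, 0.1758]
eef_rot: [-94.7, 90.0, 1.6]
contact_force: [-0.6, -0.7, -1.2]
gripper_width: 0.0257
```

Emit:
carry_out --pt "0 0 -0.5 0 0 0 0" --pt "0 0 -0.5 0 0 0 0"

```text
time_s: 11.7
tcp_pos: [0.5932, 0.0476, 0.1758]
eef_rot: [-99.8, 90.0, -3.5]
contact_force: [-0.8, -0.9, 1.6]
gripper_width: 0.0256
```

Emit:
carry_out --pt "0 0 -0.3 0 0 0 0" --pt "0 0 -0.3 0 0 0 0"

```text
time_s: 11.9
tcp_pos: [0.5932, 0.0476, 0.1753]
eef_rot: [-93.9, 90.0, 2.4]
contact_force: [-1.2, -0.2, 3.4]
gripper_width: 0.0257
```

```bash
python3 - <<'E'
from h import *
np.set_printoptions(precision=4,suppress=True)
s=r.get_state();print(s["time_s"],s["tcp_pos"],s["contact_force"],s["moment"])
S=r.capture("scene");D=r.capture("side")
f=lambda I,x,y:cv2.resize(I[y:y+110,x:x+76],None,fx=5.2,fy=5.2,interpolation=cv2.INTER_CUBIC)
cv2.imwrite("pics/m5.png",np.hstack([f(S,335,140),f(D,270,120)]))
E
```

```text
11.9 [0.5932 0.0476 0.1753] [-1.1624 -0.1796  3.3624] [ 0.0384  0.6777 -0.042 ]
```

View pics/m5.png

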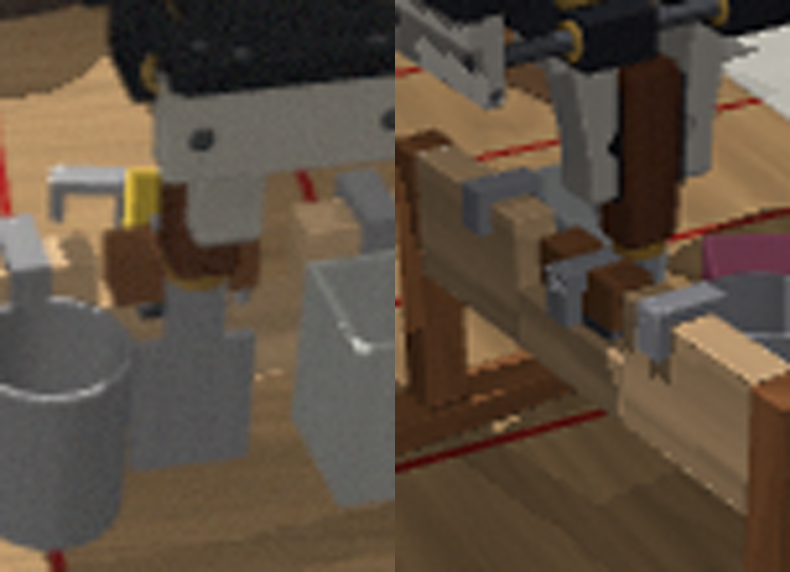

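The hook sits in the notch, with a floor contact exactly 10 mm below the first contact and the tip behind the saddle. I'll ease the load and release gently.

Emit:
carry_out --pt "0 0 0.5 0 0 0 0" --pt "0 0 0.5 0 0 0 0" --squeeze 20

```text
time_s: 12.2
tcp_pos: [0.5933, 0.0476, 0.1757]
eef_rot: [-90.0, 90.0, 6.3]
contact_force: [-1.1, 0.3, 2.2]
gripper_width: 0.0258
```

Emit:
carry_out --pt "0 0 0 0 0 0 0" --pt "0 0 0 0 0 0 0" --pt "0 0 0 0 0 0 30" --pt "0 0 0 0 0 0 31" --pt "0 0 0 0 0 0 32" --squeeze 5

```text
time_s: 12.7
tcp_pos: [0.5931, 0.0476, 0.1753]
eef_rot: [89.9, 90.0, -173.8]
contact_force: [-0.0, 0.3, -0.6]
gripper_width: 0.028
```

Emit:
carry_out --pt "0 0 0 0 0 0 34" --pt "0 0 0 0 0 0 36" --pt "0 0 0 0 0 0 39" --pt "0 0 0 0 0 0 43" --pt "0 0 0 0 0 0 48"

```text
time_s: 13.2
tcp_pos: [0.5932, 0.0476, 0.1756]
eef_rot: [-56.2, 90.0, 40.1]
contact_force: [0.0, 0.1, 0.3]
gripper_width: 0.04
```

Emit:
carry_out --pt "0 0 0 0 0 0 60" --pt "0 0 0 0 0 0 75" --pt "0 0 0 0 0 0 90" --pt "0 0 0 0 0 0 95" --pt "0 0 0 0 0 0 95"

```text
time_s: 13.7
tcp_pos: [0.5932, 0.0476, 0.1756]
eef_rot: [-74.1, 90.0, 22.2]
contact_force: [0.9, -1.0, -0.3]
gripper_width: 0.0765
```

Emit:
carry_out --pt "0 0 0 0 0 0 95" --pt "0 0 5 0 0 0 95" --pt "0 0 15 0 0 0 95" --pt "0 0 30 0 0 0 95" --pt "0 0 50 0 0 0 95"

```text
time_s: 14.2
tcp_pos: [0.5929, 0.0475, 0.2263]
eef_rot: [104.4, 90.0, -159.3]
contact_force: [-0.2, 0.0, -0.3]
gripper_width: 0.0835
```

Emit:
carry_out --pt "0 0 40 0 0 0 95" --pt "0 0 80 0 0 0 95" --pt "0 0 90 0 0 0 95" --pt "0 0 90 0 0 0 95" --pt "0 0 90 0 0 0 95"

```text
time_s: 14.7
tcp_pos: [0.5928, 0.0476, 0.3154]
eef_rot: [9.1, 90.0, 105.4]
contact_force: [-0.0, 0.6, 0.3]
gripper_width: 0.083
```

```bash
python3 - <<'E'
from h import *
np.set_printoptions(precision=4,suppress=True)
s=r.get_state();print(s["time_s"],s["tcp_pos"],s["contact_force"])
S=r.capture("scene");D=r.capture("side")
f=lambda I,x,y:cv2.resize(I[y:y+110,x:x+76],None,fx=5.2,fy=5.2,interpolation=cv2.INTER_CUBIC)
cv2.imwrite("pics/m6.png",np.hstack([f(S,335,140),f(D,270,120)]))
E
```

```text
14.7 [0.5928 0.0476 0.3154] [-0.0282  0.5667  0.3124]
```

View pics/m6.png

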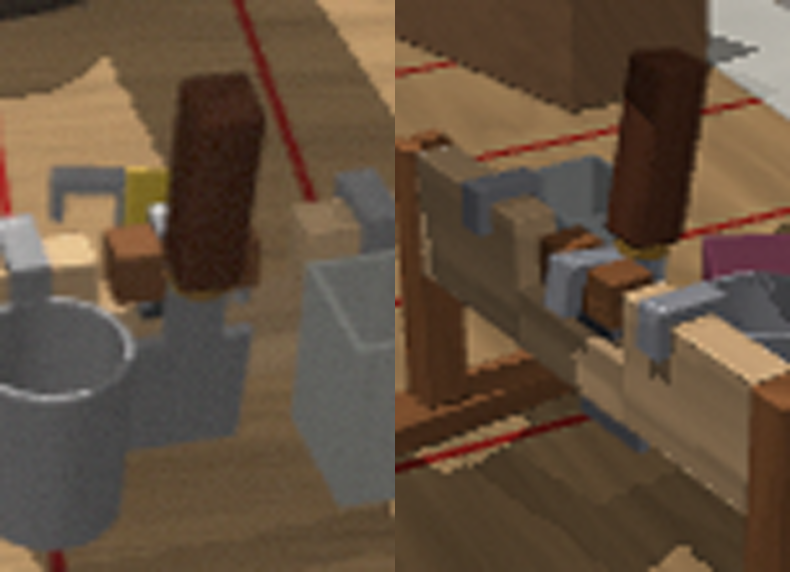

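```bash
python3 - <<'E'
from h import *
np.set_printoptions(precision=4,suppress=True)
A=cam("scene");B=cam("side")
a=lambda x,y:(335+x/5.2-.4,140+y/5.2-.4)
b=lambda x,y:(270+(x-395)/5.2-.4,120+y/5.2-.4)
t,e=tri([A,B],[a(221,90),b(668,60)]);u,f=tri([A,B],[a(205,288),b(645,245)]);d=t-u
print(t,e[0],u,f[0],np.linalg.norm(d),np.degrees(np.arctan2(d[:2],d[2])))
E
```

```text
[0.6076 0.0479 0.2258] 0.00046444374321027917 [0.5995 0.0485 0.1453] 0.0013549647621535507 0.08092598314718347 [ 5.7509 -0.3964]
```

```bash
python3 -c "
from plant import r
print(r.close_job(), r.get_state()['time_s'])"
```

```text
the job is handed in; nothing more can be done
the job is handed in; nothing more can be done
```

I drew the scraper out of its block, lowered it into the bay and hung it with its hook in the saddle's notch. I handed the job in at about 15 s of the 48 s allowed. The interface gives no verdict, so the result rests on my own checks.

- **Finding the notch:** the hook touched the saddle at tool height 0.1855 m. A slide of about 2 mm under light load (roughly 5 N) let the arm sink in. I felt one side wall at about 2 N, moved back to the middle and lowered it. The notch floor came 10 mm below the first contact, which matches the notch depth.
- **Gentleness:** the highest contact I read was about 5 N. The saddle sank by about 1 mm at most, and I eased the load before opening the fingers in small steps.
- **Last pictures:** the hook is in the notch with its tip behind the beam. The pot and tin looked unmoved by eye, though I did not measure them. The arm is about 140 mm above where it let go and touches nothing.
- **Lean:** the scraper leans about 6° across the beam, with its blade against the beam. The limit is about 11°.
- **A check that disagreed:** measured from the pictures, the hook sits about 5 mm to +x of the bay's middle, against a limit of 6 mm. The fit of hook over beam allows only about 4 mm, so I took the extra as image error. This is the tightest margin.

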